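# Load a coffee pod into the spring-fed pod holder

### The job

Load the loose coffee pod, the flat one that is the same size as the pod already in the holder, into the spring-fed pod holder: set it flat in the mouth of the holder, then press it down on its middle against the spring until both side catches snap shut over it and hold it down flat, and let go. Leave the small tin and the tall tin standing where they are.

Things in the scene. Friction and masses are not known exactly. Their poses are not given: they have to be found in the camera images.
- pod: The loose coffee pod to load: plain flat aluminium disc, 60 mm diameter, 18 mm high, edges bevelled 2 to 3 mm, about 60 g, flat on the worktop. Origin: centre of its underside; z up. The small tin is narrower, the tall tin taller.
- feeder: Spring-fed pod holder, fixed. Origin: centre of its underside; z up the stack's axis; heights are above it. Base 110 (x) x 120 (y) x 12 mm. 4 posts, inner faces 33 mm from the axis, flared at the top, 106 mm high. The +x and -x sides are open (|y| under 18 mm) for fingers closing along x. Spring catches at +y and -y: lip tips 21 mm from the axis, underside 63.5 mm high; 57 mm out over all.
- mouth (a point): Point on the holder's axis, 75 mm above its underside, axes as the holder's. A pod set in the mouth rests by itself on the catches' 52-degree slopes with its underside about here, top about 92 mm high. Pressed on its middle it wedges the catches apart, meets the pod already inside (top at 62 mm) and pushes that down.
- follower (a joint): Sprung plate under the stack, m, 0 = up (at the start), grows downward, hard stop at 0.028. Pressing the pod in takes about 10 N at the catches and 12 N at the bottom. Once its top is below 63 mm the catches snap over it; press to about 58 mm (follower 0.022; hard stop at 52 mm). Let go, it rises under the lips: underside about 45 mm high, follower about 0.017.
- small_tin: Bystander: small aluminium tin, 42 mm diameter, 18 mm high. Origin: centre of its underside. Not to be moved.
- tall_tin: Bystander: tall aluminium tin, 60 mm diameter, 46 mm high. Origin: centre of its underside. Not to be moved.
There are look-alikes about, which are no part of the job. What is shaped like the pod but orange is not meant. What is shaped like the feeder but purple is not meant.

How it is judged:
On the way, in this order (a step that is already met when the one before it is completed fails the run):
1. the pod sits in the mouth of the holder, above the catches (horizontal distance between pod and feeder below 0.015 m and z of pod in the frame of feeder between 0.055 and 0.095 m), for 0.1 s.
2. the pod is pressed down below the catches (horizontal distance between pod and feeder below 0.012 m and z of pod in the frame of feeder below 0.0485 m), for 0.05 s.
At the end, for the whole second after the job is handed in: The pod lies in the holder under both catches: underside 35 to 48.5 mm above the holder's underside, within 12 mm of its centre line, flat within 0.12 rad, at rest. The follower is held down by more than 10 mm (all of step 2 and z of pod in the frame of feeder above 0.035 m and angle between the z axis of pod and the z axis of feeder, either way round below 0.12 rad and linear speed of pod below 0.03 m/s and value of joint follower above 0.01 m); the robot touches nothing.
It fails at once if the small tin is shifted by more than 25 mm (distance of small_tin from where it was at the start of the episode above 0.025 m).
It fails at once if the tall tin is shifted by more than 25 mm (distance of tall_tin from where it was at the start of the episode above 0.025 m).
It also fails if it takes over 40 s, if anything falls off the work surface, if the arm or the gripper's body presses on something with over 40 N, if the wrist force passes 120 N, or if a joint passes its speed limit or range.

### The arm

A 6-joint arm with a two-finger parallel gripper is mounted at the origin on the work surface. World frame = base frame: x ahead of the robot, y to its left, z up, the work surface at z = 0. Lengths are in m, angles in rad, forces in N, time in s.
With the tool pointing down it reaches from about 0.35 to 0.875 m from the base axis. Payload 15.5 kg.
Tool frame: the origin (TCP) lies midway between the tips of the shut fingers; the grasp point (between the pads) lies behind it (bot.grip_depth is the z of the grasp point in the tool frame, in m); z points along the fingers, y is the line along which they close (so a half turn about z gives the same grasp; the last joint's range is limited). The gripper opens to 85 mm and grips with 20 to 120 N. Pads are 22 mm wide; open, the fingers measure 114 mm over their backs; the gripper's body (76 mm by 85 mm) begins 54 mm behind the grasp point. The pads swing forward as they close: fully open they stand 13 mm farther back than shut.
Start: joints at [-1.403, 0.494, 1.345, -0, 1.302, -0.096], TCP at [0.162, -0.604, 0.231] pointing down, gripper open.
Joint ranges: [-2.91, 2.91], [-0.82, 2.16], [0.22, 2.67], [-1.22, 4.37], [0.12, 2.79], [-3.08, 3.08]. Speed limits (rad/s): [1.89, 1.89, 2.57, 3.01, 3.01, 3.01].

### API

Orientations are given as a rotation vector (axis times angle).
In Python, from workcell import readout, imaging, bot gives the robot as it stands.
- The arm moves only by the tool arm_command, never from a script. Its argument "deltas" is a list of rows, each a list of 2 entries, a list of its own where there are three numbers: the shift along the world's x, y, z as a fraction of full scale, then the turn, a rotation vector about the world's x, y, z as a fraction of full scale. A call has 1 to 5 rows; each row is the pose to reach, as a shift and turn from the pose commanded when the call began; what a row does not reach only later rows make up. Full scale, the value 1, is 120 mm for a shift and 45 degrees for a turn. A row lasts 1/10 s, in which the tool goes at most 50 mm and 8.59 degrees, less where a joint would pass 70% of its speed; a pose out of reach is approached as far as the arm can. A call with a number of a shift or a turn outside -1 to 1 is refused whole. A call with a gripper value outside its range is refused whole. "claw" is the finger opening in mm, from 0 to 85.4, set as the call begins (left out, the last holds). The fingers move at their own pace and stop on an object; "force" is the grip in N (left out, the last holds). Time passes only in rows, so rows that repeat a pose let the fingers close. It gives the time, the measured TCP pose, the force, the opening and the grip force at its end, in the units of the state.
- readout.state(): the state, without advancing time (a new reading comes with each control period).
- imaging.get_image(name): name is "side" or "top" or "wrist"; returns (picture, depth): 420x560x3 uint8, blue, green, red; 420x560 float32, m along the optical axis (not along the pixel's ray), 0 where there is no reading.
- imaging.get_calibration(name): a dict with "mtx" (3x3 intrinsics, pixels), "k1" (the pictures are not rectified: a ray, as slopes to the right and down, at radius r is drawn at 1 + k1 r^2 times it, then the intrinsics apply), "position" and "orientation" of the camera in the world; the wrist camera has in their place "T_tool_cam" (4x4, takes a point from camera to tool coordinates, whose origin is the TCP and whose axes are the flange's). Camera axes: x right, y up, looking along -z (the intrinsics and any distortion apply to the point x, -y, -z); pixel columns grow to the right and rows downward; lengths in m; the calibration is good to about 2 mm. A picture is of the moment at which its call begins: read the wrist's pose just before it. get_calibration takes no time and is no camera call.
- bot.sign_off(): hands the job in; it is judged then, once.
The state is a dict: "t": time; "joint_pos": joint angles; "qvel": joint speeds; "effort": joint torques, N m; "ee_pos": TCP position; "tool_rot": TCP orientation; "force": force on the tool from outside, world axes, zero at the start; "wrist_torque": the same for the moment, N m; "grip_width": finger opening in m; "finger_force": force on a finger pad.
Only numpy, scipy, OpenCV 4.12 (cv2) and the standard library are available. Lean on these libraries where they do the work, as an engineer would, in place of code of your own. Each camera call takes 0.05 s, during which the arm holds its last target. There are 200 camera calls.

## Working session

There is one attempt and no reset: what is moved stays moved. The work goes in short steps, Python scripts to look and compute and a tool call to move; the robot and the scene stay as the last step left them, time stands still between calls to the robot, and variables do not carry over. Pictures are saved under pics/ and viewed, at most 10 in all, crops included, and the job is handed in when it is done.

Besides the shell and the picture viewer there is one more tool, called after ">>>" by a JSON object that holds its "fn" and its "kwargs", one argument or row to a line. arm_command: Moves the arm, as the interface text tells. Its arguments: {"type":"object","properties":{"deltas":{"type":"array","items":{"type":"array"}},"claw":{"type":"number"},"force":{"type":"number"}},"required":["deltas"]}

```bash
ls; mkdir -p pics; cat > h.py <<'E'
import numpy as np, cv2
from scipy.spatial.transform import Rotation as R
from workcell import readout, imaging, bot
def rot(o):
    o=np.array(o,float)
    if o.shape==(3,3): return o
    return R.from_rotvec(o).as_matrix() if o.size==3 else R.from_quat(o).as_matrix()
def campose(name,st=None):
    c=imaging.get_calibration(name)
    if 'T_tool_cam' in c:
        T=np.eye(4);T[:3,:3]=rot(st['tool_rot']);T[:3,3]=st['ee_pos'];T=T@np.array(c['T_tool_cam']);return c,T[:3,:3],T[:3,3]
    return c,rot(c['orientation']),np.array(c['position'])
def rays(c,Rm,uv):
    K=np.array(c['mtx']);uv=np.atleast_2d(uv).astype(float)
    d=np.c_[(uv[:,0]-K[0,2])/K[0,0],(uv[:,1]-K[1,2])/K[1,1]]
    s=d.copy()
    for _ in range(20): s=d/(1+c['k1']*(s**2).sum(1,keepdims=True))
    return np.c_[s[:,0],-s[:,1],-np.ones(len(s))]@Rm.T
def plane(name,uv,z,st=None):
    c,Rm,p=campose(name,st);r=rays(c,Rm,uv)
    return p+r*((z-p[2])/r[:,2])[:,None]
def depthpts(name,uv,dep,st=None):
    c,Rm,p=campose(name,st);r=rays(c,Rm,uv);uv=np.atleast_2d(uv).astype(int)
    return p+r*dep[uv[:,1],uv[:,0]][:,None]
E
python3 - <<'E'
from h import *
print(readout.state(), bot.grip_depth)
for n in("top","side"):
    c=imaging.get_calibration(n);print(c)
    im,d=imaging.get_image(n);cv2.imwrite(f"pics/{n}0.png",im);np.save(f"{n}0.npy",d)
print(imaging.get_calibration("wrist"))
E
```

```text
pics
{'t': 0.0, 'joint_pos': array([-1.40348106e+00,  4.94186451e-01,  1.34611613e+00,  1.65263552e-05,
        1.30250763e+00, -9.55306613e-02]), 'qvel': array([ 0.00071997,  0.00112693,  0.00080197,  0.00054266,  0.00033017,
       -0.00055823]), 'effort': array([-3.11855452e-03, -8.82169676e+01, -3.83868492e+01, -5.00266360e-04,
        1.02576421e-02,  1.32120000e-06]), 'ee_pos': array([ 0.1623242 , -0.60318635,  0.23070331]), 'tool_rot': array([-3.11329495e+00, -4.11523547e-01,  4.36032133e-05]), 'force': array([-1.10777556,  0.36296438,  0.11060386]), 'wrist_torque': array([0.01117907, 0.02946895, 0.01832892]), 'finger_force': 0.0, 'grip_width': 0.0852291933272486} -0.0187
{'mtx': array([[441.32740901,   0.        , 276.95951209],
       [  0.        , 441.32740901, 208.65336409],
       [  0.        ,   0.        ,   1.        ]]), 'k1': -0.08368809017808368, 'position': array([ 4.06844409e-01, -4.36580757e-05,  8.15414684e-01]), 'orientation': array([ 0.18427643, -0.19537101, -1.59064508])}
{'mtx': array([[398.76400514,   0.        , 280.15805255],
       [  0.        , 398.76400514, 209.09000246],
       [  0.        ,   0.        ,   1.        ]]), 'k1': -0.004695923299750709, 'position': array([0.39436478, 0.4308635 , 0.62483556]), 'orientation': array([ 0.21113551, -0.95119811, -2.60463327])}
{'mtx': array([[358.07394235,   0.        , 284.76993136],
       [  0.        , 358.07394235, 211.22825214],
       [  0.        ,   0.        ,   1.        ]]), 'k1': -0.028260453874259517, 'T_tool_cam': array([[ 6.52651465e-04,  9.49450997e-01,  3.13914604e-01,
         7.97381033e-02],
       [ 9.99999522e-01, -8.48297783e-04,  4.86648345e-04,
         3.89027117e-04],
       [ 7.28341819e-04,  3.13914136e-01, -9.49451097e-01,
        -1.42276291e-01],
       [ 0.00000000e+00,  0.00000000e+00,  0.00000000e+00,
         1.00000000e+00]])}
```

View pics/top0.png

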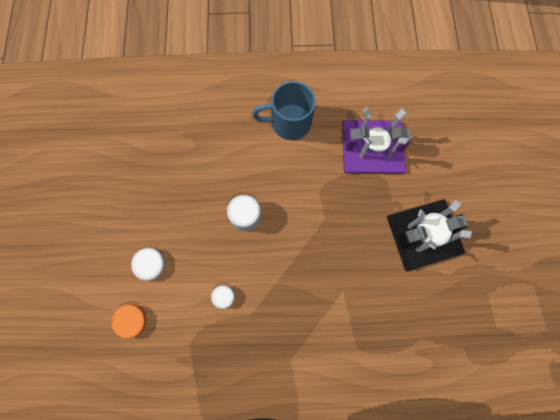

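View pics/side0.png

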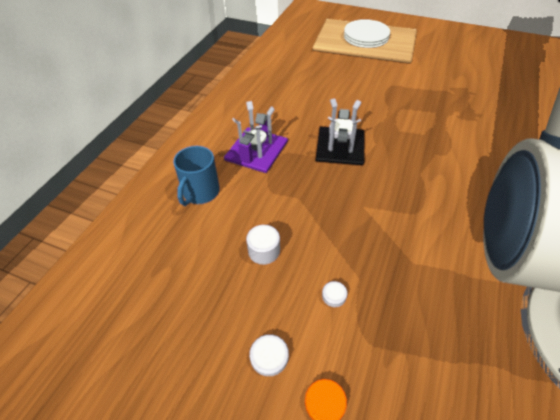

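Top view: the white discs are at (148,264), (223,296) and (244,211). The (244,211) one shows a wall, so it is the tall tin, and the (223,296) one is narrow, so it is the small tin. (148,264) fits the pod. The orange decoy is at (128,321), the black-based feeder at (427,235) and the purple decoy at (375,147). Next I'll measure them and make one enlarged crop.

```bash
python3 - <<'E'
from h import *
for n,seeds in(("top",[(148,264),(223,296),(244,211)]),("side",[(269,353),(335,293),(264,240)])):
    im=cv2.imread(f"pics/{n}0.png");d=np.load(f"{n}0.npy");hsv=cv2.cvtColor(im,cv2.COLOR_BGR2HSV)
    m=((hsv[...,1]<60)&(hsv[...,2]>100)).astype(np.uint8)
    _,lab,stt,cen=cv2.connectedComponentsWithStats(m)
    for (u,v),z in zip(seeds,(.018,.018,.046)):
        c=[q for q in cv2.findContours((lab==lab[v,u]).astype(np.uint8),0,1)[0]][0][:,0]
        P=plane(n,c,z)[:,:2]
        (cx,cy),r=cv2.minEnclosingCircle(P.astype(np.float32)*1000)
        print(n,(u,v),"c",cx,cy,"dia",2*r,"depth z",depthpts(n,(u,v),d)[0])
im=cv2.imread("pics/top0.png");hsv=cv2.cvtColor(im,cv2.COLOR_BGR2HSV)
m=(hsv[...,2]<45).astype(np.uint8);m[:190]=0;m[280:]=0;m[:,:380]=0;m[:,480:]=0
m=cv2.morphologyEx(m,cv2.MORPH_OPEN,np.ones((3,3)))
cs=max(cv2.findContours(m,0,1)[0],key=cv2.contourArea)
P=plane("top",cs[:,0],.012)[:,:2].astype(np.float32)*1000
print("base",cv2.minAreaRect(P),cv2.boxPoints(cv2.minAreaRect(P)))
d=np.load("top0.npy")
uv=np.array([(u,v) for v in range(190,275) for u in range(385,480)]);D=depthpts("top",uv,d)
for lo,hi in((.055,.068),(.098,.11)):
    k=(D[:,2]>lo)&(D[:,2]<hi);print(lo,k.sum(),D[k].mean(0))
a=cv2.resize(im[180:340,90:290],None,fx=2,fy=2,interpolation=2);b=cv2.resize(im[190:280,380:480],None,fx=4,fy=4,interpolation=2)
o=np.zeros((360,800,3),np.uint8);o[:320,:400]=a;o[:360,400:]=b;cv2.imwrite("pics/crop.png",o)
E
```

```text
top (148, 264) c 506.09259033203125 229.7073516845703 dia 62.40283966064453 depth z [0.50550788 0.22870836 0.01843333]
top (223, 296) c 444.1202087402344 93.03905487060547 dia 42.8337516784668 depth z [0.44512228 0.09211169 0.01831699]
top (244, 211) c 590.769775390625 52.45576858520508 dia 67.21967315673828 depth z [0.59291048 0.05092646 0.04659507]
side (269, 353) c 505.34100341796875 233.49493408203125 dia 63.109336853027344 depth z [0.50602527 0.23164299 0.01751258]
side (335, 293) c 444.3549499511719 97.46115112304688 dia 48.10030746459961 depth z [0.44291096 0.09697399 0.01892476]
side (264, 240) c 588.4297485351562 65.11221313476562 dia 84.25921630859375 depth z [0.59011599 0.05741046 0.04503794]
base ((547.1331176757812, -284.7251892089844), (106.73502349853516, 118.01409912109375), 14.30976676940918) [[ 480.837   -240.73946]
 [ 510.00583 -355.092  ]
 [ 613.4292  -328.71094]
 [ 584.2604  -214.35837]]
0.055 1040 [ 0.54696481 -0.28319043  0.06300176]
0.098 179 [ 0.54973573 -0.29255291  0.10335458]
```

View pics/crop.png

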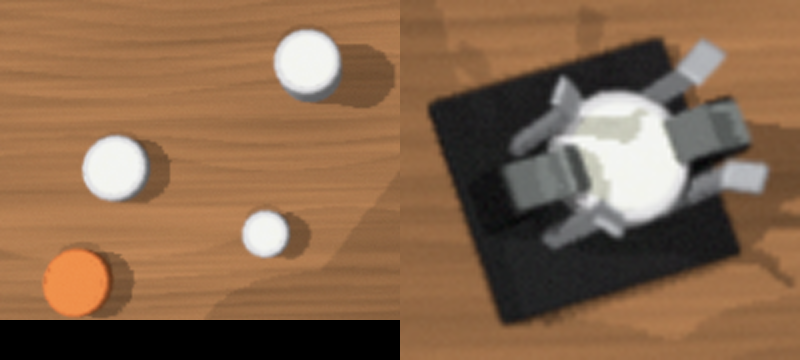

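The crop confirms the loose pod: top (148,264), about 62 mm across, top at 18 mm. The others are 42 mm (small tin) and 46 mm high (tall tin). The feeder is at (0.547,-0.285) with yaw about 14.3°, and its base measures 107x118 mm. I'll fly over the feeder, turning the tool about +89°, and check it with the wrist camera.

>>> {"fn": "arm_command", "kwargs": {
  "deltas": [
    [[0.8,0.66,0],[0,0,0.5]],
    [[0.8,0.66,0],[0,0,0.5]],
    [[0.8,0.66,0],[0,0,0.5]],
    [[0.8,0.66,0],[0,0,0.5]]
  ]
}}

```text
t: 0.5
ee_pos: [0.2606, -0.5219, 0.2311]
tool_rot: [-2.97, -1.02, -0.001]
force: [-0.6, -0.4, 0.1]
grip_width: 0.0852
finger_force: 0.0
```

>>> {"fn": "arm_command", "kwargs": {
  "deltas": [
    [[0.8,0.66,0],[0,0,0.5]],
    [[0.8,0.66,0],[0,0,0.5]],
    [[0.8,0.66,0],[0,0,0.5]],
    [[0.8,0.66,0],[0,0,0.5]]
  ]
}}

```text
t: 0.9
ee_pos: [0.3561, -0.4435, 0.2311]
tool_rot: [-2.716, -1.579, -0.001]
force: [-1.0, -0.2, 0.4]
grip_width: 0.0855
finger_force: 0.0
```

>>> {"fn": "arm_command", "kwargs": {
  "deltas": [
    [[0.8,0.66,0],[0,0,0.5]],
    [[0.8,0.66,0],[0,0,0.5]],
    [[0.8,0.66,0],[0,0,0.5]],
    [[0.8,0.66,0],[0,0,0.5]]
  ]
}}

```text
t: 1.3
ee_pos: [0.4519, -0.3649, 0.231]
tool_rot: [-2.357, -2.077, -0.0]
force: [-0.8, -0.4, 0.3]
grip_width: 0.0853
finger_force: 0.0
```

>>> {"fn": "arm_command", "kwargs": {
  "deltas": [
    [[0.8,0.66,0],[0,0,0.485]],
    [[0.8,0.66,0],[0,0,0.485]],
    [[0.8,0.66,0],[0,0,0.485]],
    [[0.8,0.66,0],[0,0,0.485]],
    [[0.8,0.66,0],[0,0,0.485]]
  ]
}}

```text
t: 1.8
ee_pos: [0.5457, -0.2878, 0.2309]
tool_rot: [-1.93, -2.479, 0.001]
force: [-0.6, 0.6, -0.7]
grip_width: 0.0852
finger_force: 0.0
```

```bash
python3 - <<'E'
from h import *
st=readout.state();im,d=imaging.get_image("wrist");cv2.imwrite("pics/w1.png",im);np.save("w1.npy",d)
np.save("w1st.npy",np.r_[st['ee_pos'],st['tool_rot']])
M=rot(st['tool_rot']);print(st['t'],st['ee_pos'],np.degrees(np.arctan2(M[1,1],M[0,1])),M[:,2],st['joint_pos'])
E
```

```text
1.8 [ 0.54572155 -0.28782468  0.23094272] 14.197757726465658 [-7.57923486e-04 -1.79946214e-04 -9.99999697e-01] [-5.81784659e-01  4.82768616e-01  1.36628124e+00 -5.89417622e-04
  1.29307719e+00 -8.29420525e-01]
```

View pics/w1.png

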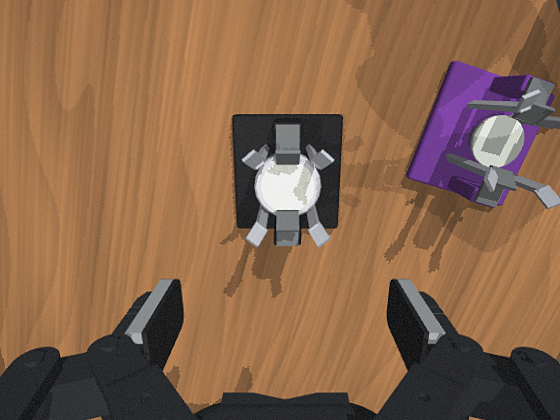

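The wrist view shows the feeder at (288,175) with base edges square to the image, so the yaw matches, and the catches stand above and below as wanted. Next I'll refine its centre.

```bash
python3 - <<'E'
from h import *
im=cv2.imread("pics/w1.png");s=np.load("w1st.npy");st=dict(ee_pos=s[:3],tool_rot=s[3:]);d=np.load("w1.npy")
uv=np.array([(u,v) for v in range(100,255) for u in range(220,355)]);D=depthpts("wrist",uv,d,st)
g=im[uv[:,1],uv[:,0]].max(1)
k=(g<50)&(abs(D[:,2]-.012)<.006);P=plane("wrist",uv[k],.012,st)[:,:2].astype(np.float32)*1000
m=np.zeros((420,560),np.uint8);m[uv[k][:,1],uv[k][:,0]]=1;m=cv2.morphologyEx(m,cv2.MORPH_OPEN,np.ones((3,3)))
vu=np.argwhere(m)[:,::-1];P=plane("wrist",vu,.012,st)[:,:2].astype(np.float32)*1000
print(cv2.minAreaRect(P), np.median(D[k],0))
k=(g>200)&(abs(D[:,2]-.062)<.004);P=D[k];print("inner pod",k.sum(),P.mean(0),(P.min(0)+P.max(0))/2,np.ptp(P,axis=0))
E
```

```text
((546.54052734375, -285.84429931640625), (108.15657043457031, 117.02355194091797), 14.253450393676758) [ 0.55470041 -0.27118967  0.01159449]
inner pod 2303 [ 0.54568173 -0.28769836  0.06197295] [ 0.54663251 -0.28520452  0.06172385] [0.05555796 0.0551163  0.00511005]
```

The feeder is at (0.5465,-0.2857) with yaw 14.25°, and the two views agree. Now to the pod.

>>> {"fn": "arm_command", "kwargs": {
  "deltas": [
    [[-0.07,0.4,0],[0,0,0]],
    [[-0.07,0.8,0],[0,0,0]],
    [[-0.07,1,0],[0,0,0]]
  ]
}}

```text
t: 2.15
ee_pos: [0.5363, -0.1655, 0.2313]
tool_rot: [-1.93, -2.478, -0.0]
force: [0.0, -1.1, -0.0]
grip_width: 0.0856
finger_force: 0.0
```

>>> {"fn": "arm_command", "kwargs": {
  "deltas": [
    [[-0.07,0.4,0],[0,0,0]],
    [[-0.07,0.8,0],[0,0,0]],
    [[-0.07,1,0],[0,0,0]]
  ]
}}

```text
t: 2.45
ee_pos: [0.5283, -0.0454, 0.2314]
tool_rot: [-1.929, -2.479, -0.0]
force: [-0.4, -0.9, -1.0]
grip_width: 0.0856
finger_force: 0.0
```

>>> {"fn": "arm_command", "kwargs": {
  "deltas": [
    [[-0.07,0.4,0],[0,0,0]],
    [[-0.07,0.8,0],[0,0,0]],
    [[-0.07,1,0],[0,0,0]]
  ]
}}

```text
t: 2.75
ee_pos: [0.5205, 0.0745, 0.2315]
tool_rot: [-1.929, -2.479, -0.0]
force: [0.3, -1.0, -1.0]
grip_width: 0.0854
finger_force: 0.0
```

>>> {"fn": "arm_command", "kwargs": {
  "deltas": [
    [[-0.07,0.4,0],[0,0,0]],
    [[-0.07,0.8,0],[0,0,0]],
    [[-0.07,1,0],[0,0,0]],
    [[-0.07,1,0],[0,0,0]],
    [[-0.07,1,0],[0,0,0]]
  ]
}}

```text
t: 3.25
ee_pos: [0.5129, 0.1921, 0.2313]
tool_rot: [1.928, 2.48, -0.001]
force: [-0.4, -1.2, -0.6]
grip_width: 0.0859
finger_force: 0.0
```

```bash
python3 - <<'E'
from h import *
st=readout.state();im,d=imaging.get_image("wrist");cv2.imwrite("pics/w2.png",im)
M=rot(st['tool_rot']);print(st['t'],st['ee_pos'],np.degrees(np.arctan2(M[1,1],M[0,1])),M[:,2],st['joint_pos'])
hsv=cv2.cvtColor(im,cv2.COLOR_BGR2HSV)
m=((hsv[...,1]<60)&(hsv[...,2]>150)).astype(np.uint8)
for c in cv2.findContours(m,0,1)[0]:
    if cv2.contourArea(c)<300: continue
    P=plane("wrist",c[:,0],.018,st)[:,:2].astype(np.float32)*1000
    u=c[:,0].mean(0);print(u,cv2.fitEllipse(P),cv2.minEnclosingCircle(P),depthpts("wrist",u,d,st))
E
```

```text
3.25 [0.51286323 0.19207578 0.23125185] 14.274047615270142 [-1.06613506e-04 -4.79917881e-04 -9.99999879e-01] [ 2.49572614e-01  3.85196828e-01  1.53733268e+00 -4.67289839e-04
  1.21928502e+00  6.04381526e-04]
[327.39607843 306.88235294] ((599.5867309570312, 41.60455322265625), (59.33771514892578, 81.93384552001953), 20.637426376342773) ((597.8912353515625, 47.07078170776367), 43.712039947509766) [[0.58890563 0.07283928 0.04632512]]
[202.57936508 242.26984127] ((443.4366760253906, 96.32069396972656), (39.078025817871094, 43.977378845214844), 168.62408447265625) ((443.36053466796875, 97.09983825683594), 22.83202362060547) [[0.44396729 0.09970328 0.01774906]]
[288.5297619 134.8452381] ((505.3636779785156, 232.4392547607422), (56.67919158935547, 57.09153747558594), 26.32419776916504) ((505.27197265625, 232.3380584716797), 29.184507369995117) [[0.50528616 0.23300738 0.017823  ]]
```

View pics/w2.png

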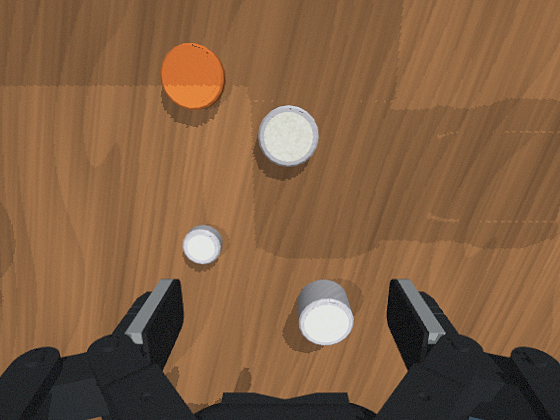

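The wrist view shows the pod at (288,135), clear of both tins; it sits at (0.505,0.232). Descending around it.

>>> {"fn": "arm_command", "kwargs": {
  "deltas": [
    [[-0.06,0.33,-0.2],[0,0,0]],
    [[-0.06,0.33,-0.6],[0,0,0]],
    [[-0.06,0.33,-1],[0,0,0]],
    [[-0.06,0.33,-1],[0,0,0]]
  ],
  "claw": 85,
  "force": 40
}}

```text
t: 3.7
ee_pos: [0.5027, 0.2302, 0.1067]
tool_rot: [-1.926, -2.476, 0.012]
force: [-0.1, 0.4, 1.7]
grip_width: 0.0846
finger_force: 0.0
```

>>> {"fn": "arm_command", "kwargs": {
  "deltas": [
    [[0,0,-0.3],[0,0,0]],
    [[0,0,-0.6],[0,0,0]],
    [[0,0,-0.85],[0,0,0]],
    [[0,0,-0.93],[0,0,0]],
    [[0,0,-0.93],[0,0,0]]
  ]
}}

```text
t: 4.2
ee_pos: [0.5062, 0.2321, 0.0004]
tool_rot: [-1.928, -2.48, 0.001]
force: [0.1, 0.4, 0.3]
grip_width: 0.0846
finger_force: 0.0
```

```bash
python3 - <<'E'
from h import *
st=readout.state();im,d=imaging.get_image("wrist");cv2.imwrite("pics/w3.png",im)
print(st['t'],st['ee_pos'],st['force'])
E
```

```text
4.2 [5.06169193e-01 2.32131710e-01 3.67783619e-04] [0.11544712 0.38295721 0.29341866]
```

View pics/w3.png

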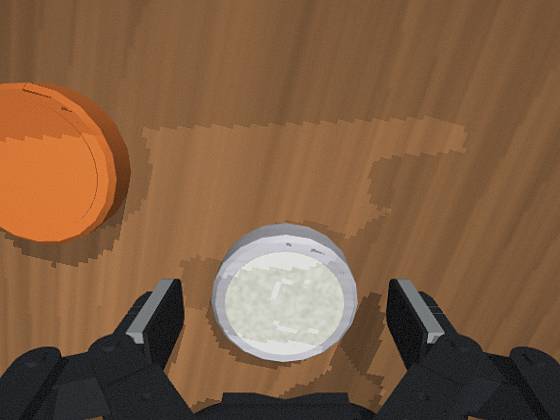

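The pod at (285,300) sits midway between the pads (182 and 388). Closing.

>>> {"fn": "arm_command", "kwargs": {
  "deltas": [
    [[0,0,0],[0,0,0]],
    [[0,0,0],[0,0,0]],
    [[0,0,0],[0,0,0]],
    [[0,0,0],[0,0,0]],
    [[0,0,0],[0,0,0]]
  ],
  "claw": 50,
  "force": 40
}}

```text
t: 4.75
ee_pos: [0.5066, 0.2331, 0.0018]
tool_rot: [1.925, 2.481, 0.004]
force: [-2.3, -3.4, 21.1]
grip_width: 0.0584
finger_force: 38.0
```

>>> {"fn": "arm_command", "kwargs": {
  "deltas": [
    [[0,0,0.1],[0,0,0]],
    [[0,0,0.4],[0,0,0]],
    [[0,0,0.8],[0,0,0]],
    [[0,0,1],[0,0,0]],
    [[0,0,1],[0,0,0]]
  ]
}}

```text
t: 5.25
ee_pos: [0.5075, 0.2336, 0.1242]
tool_rot: [1.923, 2.479, 0.009]
force: [0.6, -0.8, -1.6]
grip_width: 0.0579
finger_force: 43.4
```

```bash
python3 - <<'E'
from h import *
st=readout.state();im,d=imaging.get_image("wrist");cv2.imwrite("pics/w4.png",im)
print(st['t'],st['ee_pos'],st['force'],st['grip_width'])
hsv=cv2.cvtColor(im,cv2.COLOR_BGR2HSV)
uv=np.array([(u,v) for v in range(230,390,2) for u in range(190,380,2)])
D=depthpts("wrist",uv,d,st);k=(hsv[uv[:,1],uv[:,0],1]<60)&(im[uv[:,1],uv[:,0]].max(1)>180)
P=D[k]-st['ee_pos'];print(k.sum(),np.median(P,0),P.min(0),P.max(0))
i=k; A=np.c_[D[k][:,:2]-D[k][:,:2].mean(0),np.ones(k.sum())]
print("tilt",np.linalg.lstsq(A,D[k][:,2],rcond=None)[0])
E
```

```text
5.25 [0.5074735  0.23359932 0.12423826] [ 0.63654937 -0.83159948 -1.57761879] 0.05791689251555239
2840 [-0.00097658  0.00224413  0.01587848] [-0.02778613 -0.02944072  0.01230138] [0.02442703 0.0771633  0.142312  ]
tilt [-0.06828986  0.17552234  0.14061382]
```

View pics/w4.png

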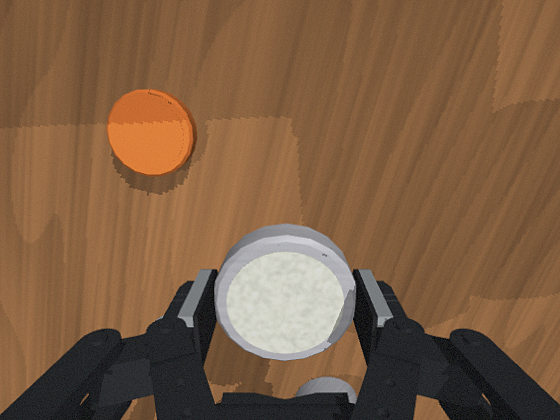

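The pod is held between the pads at (285,305). The fingertips touched the table lightly on closing. I'll re-measure the pod in the hand with the outliers rejected.

```bash
cat > held.py <<'E'
from h import *
st=readout.state();im,d=imaging.get_image("wrist")
hsv=cv2.cvtColor(im,cv2.COLOR_BGR2HSV)
uv=np.array([(u,v) for v in range(225,390) for u in range(205,370)])
D=depthpts("wrist",uv,d,st);k=(hsv[uv[:,1],uv[:,0],1]<60)&(im[uv[:,1],uv[:,0]].max(1)>150)
k&=abs(D[:,2]-st['ee_pos'][2]-.0165)<.006
P=D[k];A=np.c_[P[:,:2]-P[:,:2].mean(0),np.ones(k.sum())];r=np.zeros(len(P))
for _ in range(4):
    g=abs(r)<.002;c=np.linalg.lstsq(A[g],P[g,2],rcond=None)[0];r=P[:,2]-A@c
m=np.zeros((420,560),np.uint8);m[uv[k][g][:,1],uv[k][g][:,0]]=1
cc=max(cv2.findContours(m,0,1)[0],key=cv2.contourArea)
C=plane("wrist",cc[:,0],c[2],st)[:,:2].astype(np.float32)*1000
f=cv2.minEnclosingCircle(C)
M=rot(st['tool_rot']);print(st['t'],st['ee_pos'],np.degrees(np.arctan2(M[1,1],M[0,1])),M[:,2],st['force'])
print("tilt",c[:2],"ztop-tcp",c[2]-st['ee_pos'][2],"centre",f,"offset mm",np.array(f[0])-st['ee_pos'][:2]*1000)
E
python3 held.py
```

```text
5.3 [0.50651005 0.23325509 0.12216688] 14.38814274722853 [ 0.00402017  0.00137137 -0.99999098] [-0.11731505 -0.0739907  -1.31564751]
tilt [ 0.00351482 -0.00341846] ztop-tcp 0.01580319431659033 centre ((505.74981689453125, 233.0536346435547), 29.331058502197266) offset mm [-0.76023626 -0.20145531]
```

>>> {"fn": "arm_command", "kwargs": {
  "deltas": [
    [[0,-0.1,0.3],[0,0,0]],
    [[0.07,-0.5,0.6],[0,0,0]],
    [[0.07,-0.8,0.65],[0,0,0]],
    [[0.07,-1,0.65],[0,0,0]]
  ]
}}

```text
t: 5.75
ee_pos: [0.5143, 0.1105, 0.1985]
tool_rot: [1.926, 2.481, 0.001]
force: [0.4, 1.0, -1.1]
grip_width: 0.0579
finger_force: 43.7
```

>>> {"fn": "arm_command", "kwargs": {
  "deltas": [
    [[0.07,-0.35,0],[0,0,0]],
    [[0.07,-0.7,0],[0,0,0]],
    [[0.07,-1,0],[0,0,0]]
  ]
}}

```text
t: 6.05
ee_pos: [0.5216, -0.009, 0.1965]
tool_rot: [-1.925, -2.48, 0.002]
force: [-0.6, 0.8, -1.4]
grip_width: 0.0579
finger_force: 43.7
```

>>> {"fn": "arm_command", "kwargs": {
  "deltas": [
    [[0.07,-0.35,0],[0,0,0]],
    [[0.07,-0.7,0],[0,0,0]],
    [[0.07,-1,0],[0,0,0]]
  ]
}}

```text
t: 6.35
ee_pos: [0.53, -0.129, 0.1964]
tool_rot: [-1.925, -2.48, 0.001]
force: [-0.4, -0.4, -1.4]
grip_width: 0.0579
finger_force: 43.7
```

>>> {"fn": "arm_command", "kwargs": {
  "deltas": [
    [[0.07,-0.35,0],[0,0,0]],
    [[0.07,-0.7,0],[0,0,0]],
    [[0.07,-1,0],[0,0,0]]
  ]
}}

```text
t: 6.65
ee_pos: [0.5384, -0.249, 0.1963]
tool_rot: [-1.925, -2.48, 0.001]
force: [0.6, 0.8, -2.0]
grip_width: 0.0579
finger_force: 43.7
```

>>> {"fn": "arm_command", "kwargs": {
  "deltas": [
    [[0.05,-0.2,0],[0,0,0]],
    [[0.05,-0.33,0],[0,0,0]],
    [[0.05,-0.33,0],[0,0,0]],
    [[0.05,-0.33,0],[0,0,0]]
  ]
}}

```text
t: 7.05
ee_pos: [0.5447, -0.2859, 0.1969]
tool_rot: [-1.925, -2.481, -0.0]
force: [-0.4, 0.5, -0.5]
grip_width: 0.058
finger_force: 43.7
```

```bash
python3 held.py
```

```text
7.05 [ 0.54466234 -0.28585666  0.19694058] 14.378980027342099 [-0.0013192   0.00117394 -0.99999844] [-0.37545228  0.49895412 -0.4911028 ]
tilt [-0.00053961 -0.003769  ] ztop-tcp 0.015793545506048307 centre ((543.890869140625, -286.10064697265625), 29.34013557434082) offset mm [-0.77146866 -0.24398396]
```

>>> {"fn": "arm_command", "kwargs": {
  "deltas": [
    [[0.022,0.003,-0.2],[0,0,0]],
    [[0.022,0.003,-0.45],[0,0,0]],
    [[0.022,0.003,-0.65],[0,0,0]],
    [[0.022,0.003,-0.75],[0,0,0]],
    [[0.022,0.003,-0.75],[0,0,0]]
  ]
}}

```text
t: 7.6
ee_pos: [0.5472, -0.285, 0.1065]
tool_rot: [-1.923, -2.481, 0.0]
force: [0.2, -0.8, -1.1]
grip_width: 0.0579
finger_force: 43.7
```

>>> {"fn": "arm_command", "kwargs": {
  "deltas": [
    [[0,0,-0.06],[0,0,0]],
    [[0,0,-0.12],[0,0,0]],
    [[0,0,-0.18],[0,0,0]],
    [[0,0,-0.22],[0,0,0]],
    [[0,0,-0.22],[0,0,0]]
  ]
}}

```text
t: 8.1
ee_pos: [0.5475, -0.2862, 0.0806]
tool_rot: [-1.925, -2.481, 0.0]
force: [-0.5, 0.6, -1.4]
grip_width: 0.0582
finger_force: 43.7
```

```bash
python3 held.py; python3 - <<'E'
from h import *
im,_=imaging.get_image("wrist");im2,_=imaging.get_image("top")
cv2.imwrite("pics/w5.png",np.hstack([cv2.resize(im,(400,300)),cv2.resize(im2[180:285,380:520],(400,300))]))
E
```

```text
8.1 [ 0.54751542 -0.28624328  0.08064522] 14.377058678897146 [-7.77117391e-04  4.97701676e-04 -9.99999574e-01] [-0.51976386  0.61994449 -1.38501184]
tilt [-0.00017074 -0.00657451] ztop-tcp 0.015772614212173422 centre ((546.759521484375, -286.449951171875), 29.398597717285156) offset mm [-0.75590299 -0.20666833]
```

View pics/w5.png

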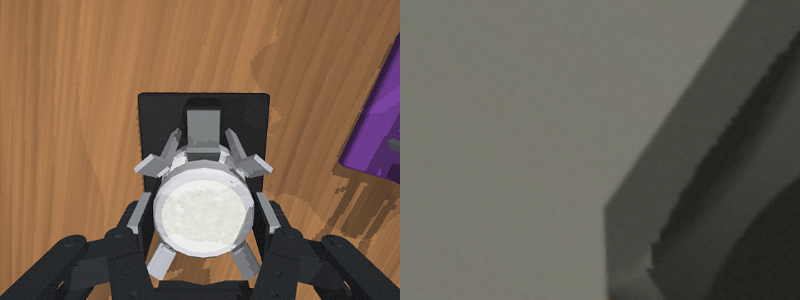

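The wrist view shows the pod level between the four flared posts at about (205,217) in the left half, with no contact force. I'll lower it 2.4 mm, release, and lift a little.

>>> {"fn": "arm_command", "kwargs": {
  "deltas": [
    [[0,0,-0.01],[0,0,0]],
    [[0,0,-0.02],[0,0,0]],
    [[0,0,-0.02],[0,0,0]]
  ]
}}

```text
t: 8.55
ee_pos: [0.5478, -0.2863, 0.0788]
tool_rot: [-1.926, -2.482, -0.0]
force: [-0.2, 0.6, 0.2]
grip_width: 0.0581
finger_force: 43.8
```

>>> {"fn": "arm_command", "kwargs": {
  "deltas": [
    [[0,0,0],[0,0,0]],
    [[0,0,0],[0,0,0]],
    [[0,0,0],[0,0,0]],
    [[0,0,0],[0,0,0]],
    [[0,0,0],[0,0,0]]
  ],
  "claw": 75
}}

```text
t: 9.05
ee_pos: [0.5478, -0.2864, 0.0789]
tool_rot: [1.926, 2.482, -0.0]
force: [0.1, 0.6, -0.2]
grip_width: 0.0749
finger_force: 0.0
```

>>> {"fn": "arm_command", "kwargs": {
  "deltas": [
    [[0,0,0.1],[0,0,0]],
    [[0,0,0.3],[0,0,0]],
    [[0,0,0.5],[0,0,0]],
    [[0,0,0.5],[0,0,0]],
    [[0,0,0.5],[0,0,0]]
  ]
}}

```text
t: 9.55
ee_pos: [0.5481, -0.2866, 0.1399]
tool_rot: [1.925, 2.481, 0.0]
force: [-0.4, 0.2, -1.0]
grip_width: 0.0749
finger_force: 0.0
```

```bash
sed -e "s/abs(D\[:,2\]-st\['ee_pos'\]\[2\]-.0165)<.006/abs(D[:,2]-.088)<.014/" held.py > inm.py; echo 'cv2.imwrite("pics/inm_%.2f.png"%st["t"],im);print("top z",c[2])' >> inm.py; sed -i 's/range(225,390) for u in range(205,370)/range(150,390) for u in range(195,375)/' inm.py; python3 inm.py; ls pics
```

```text
9.55 [ 0.5480798  -0.28656633  0.13986841] 14.384678137573905 [ 1.27125256e-03 -8.84290530e-04 -9.99998801e-01] [-0.39341159  0.15900223 -1.03971217]
tilt [ 0.01581567 -0.08530966] ztop-tcp -0.046874434605321175 centre ((547.2398071289062, -286.7281494140625), 30.064334869384766) offset mm [-0.83999612 -0.16181837]
top z 0.09299397974960477
crop.png
inm_9.55.png
side0.png
top0.png
w1.png
w2.png
w3.png
w4.png
w5.png
```

```bash
cat > top.py <<'E'
from h import *
st=readout.state();im,d=imaging.get_image("wrist")
uv=np.array([(u,v) for v in range(100,400) for u in range(150,420)]);D=depthpts("wrist",uv,d,st)
y=np.radians(14.25);L=(D-[.5465,-.2857,0])@np.array([[np.cos(y),-np.sin(y),0],[np.sin(y),np.cos(y),0],[0,0,1]])
for yy in range(-36,37,6):
    k=(abs(L[:,1]*1000-yy)<3)&(abs(L[:,0])<.009)&(L[:,2]>.03);print("y",yy,k.sum(),np.round(np.percentile(L[k,2],[10,50,90]) if k.any() else 0,4))
for xx in range(-30,31,10):
    k=(abs(L[:,0]*1000-xx)<3)&(abs(L[:,1])<.012)&(L[:,2]>.03);print("x",xx,k.sum(),np.round(np.median(L[k,2]) if k.any() else 0,4))
E
python3 top.py
```

```text
y -36 0 0
y -30 144 [0.0936 0.0947 0.0955]
y -24 283 [0.094  0.0949 0.0956]
y -18 296 [0.0937 0.0945 0.0952]
y -12 310 [0.0932 0.094  0.0949]
y -6 317 [0.0927 0.0936 0.0943]
y 0 326 [0.0922 0.0929 0.0938]
y 6 549 [0.092  0.0931 0.2131]
y 12 456 [0.0914 0.0923 0.2136]
y 18 343 [0.0907 0.0915 0.0925]
y 24 497 [0.0765 0.0901 0.0915]
y 30 388 [0.067  0.0798 0.0836]
y 36 362 [0.0665 0.0674 0.0811]
x -30 138 0.0918
x -20 420 0.0931
x -10 635 0.0935
x 0 457 0.0931
x 10 633 0.0935
x 20 421 0.0929
x 30 138 0.0916
```

View pics/inm_9.55.png

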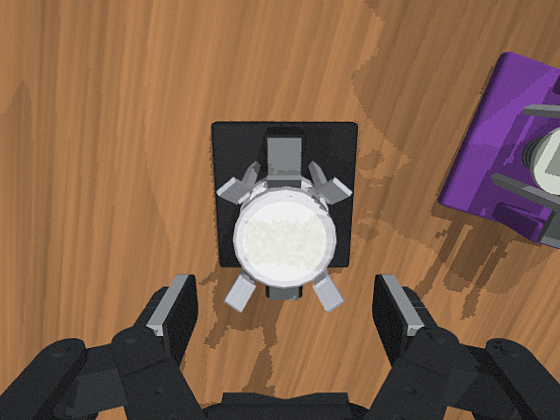

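The pod sits in the mouth at (284,238), centred to about 1 mm, with its top at 93 mm and a 5° tilt that the press should level. Shutting the fingers and pressing on the middle.

>>> {"fn": "arm_command", "kwargs": {
  "deltas": [
    [[-0.012,0,0],[0,0,0]],
    [[-0.012,0,0],[0,0,0]],
    [[-0.012,0,0],[0,0,0]],
    [[-0.012,0,0],[0,0,0]],
    [[-0.012,0,0],[0,0,0]]
  ],
  "claw": 0
}}

```text
t: 10.15
ee_pos: [0.5464, -0.2864, 0.1388]
tool_rot: [-1.926, -2.482, 0.0]
force: [0.4, 0.3, -1.0]
grip_width: 0.0017
finger_force: 0.0
```

>>> {"fn": "arm_command", "kwargs": {
  "deltas": [
    [[0,0,-0.15],[0,0,0]],
    [[0,0,-0.25],[0,0,0]],
    [[0,0,-0.34],[0,0,0]],
    [[0,0,-0.38],[0,0,0]],
    [[0,0,-0.38],[0,0,0]]
  ]
}}

```text
t: 10.65
ee_pos: [0.5462, -0.2862, 0.0927]
tool_rot: [-1.925, -2.481, 0.0]
force: [-0.6, 1.5, 0.9]
grip_width: 0.0
finger_force: 0.6
```

>>> {"fn": "arm_command", "kwargs": {
  "deltas": [
    [[0,0,-0.03],[0,0,0]],
    [[0,0,-0.06],[0,0,0]],
    [[0,0,-0.09],[0,0,0]],
    [[0,0,-0.12],[0,0,0]],
    [[0,0,-0.12],[0,0,0]]
  ]
}}

```text
t: 11.15
ee_pos: [0.547, -0.2867, 0.0796]
tool_rot: [1.925, 2.481, 0.0]
force: [1.6, -0.3, 2.4]
grip_width: -0.0
finger_force: 1.2
```

```bash
cat > prof.py <<'E'
from h import *
st=readout.state();im,d=imaging.get_image("wrist");cv2.imwrite("pics/p_%.2f.png"%st["t"],im)
uv=np.array([(u,v) for v in range(100,400) for u in range(150,420)]);D=depthpts("wrist",uv,d,st)
y=np.radians(14.25);L=(D-[.5465,-.2857,0])@np.array([[np.cos(y),-np.sin(y),0],[np.sin(y),np.cos(y),0],[0,0,1]])
print(st['ee_pos'],st['force'])
w=(im[uv[:,1],uv[:,0]].min(1)>150)
for xx in(-22,22):
  for yy in range(-24,25,6):
    k=w&(abs(L[:,1]*1000-yy)<3)&(abs(L[:,0]*1000-xx)<4)&(L[:,2]>.03)&(L[:,2]<.1);print(xx,yy,k.sum(),np.round(np.percentile(L[k,2],[10,50,90]) if k.any() else 0,4))
E
python3 prof.py
```

```text
[ 0.5470368  -0.28670028  0.07960252] [ 1.6326954  -0.33713111  2.35199147]
-22 -24 0 0
-22 -18 63 [0.0782 0.0789 0.0797]
-22 -12 156 [0.0785 0.0793 0.0801]
-22 -6 208 [0.0787 0.0794 0.0801]
-22 0 208 [0.0786 0.0795 0.0803]
-22 6 220 [0.0785 0.0794 0.0801]
-22 12 183 [0.078  0.0791 0.0799]
-22 18 127 [0.061  0.0777 0.0796]
-22 24 129 [0.0603 0.0944 0.0952]
22 -24 12 [0.0771 0.0785 0.0793]
22 -18 130 [0.0783 0.079  0.0798]
22 -12 191 [0.0789 0.0795 0.0802]
22 -6 206 [0.0789 0.0796 0.0803]
22 0 208 [0.0789 0.0796 0.0803]
22 6 199 [0.0788 0.0795 0.0802]
22 12 156 [0.0784 0.0793 0.0801]
22 18 53 [0.0783 0.0792 0.0798]
22 24 56 [0.0938 0.0946 0.0956]
```

The pod has levelled out, with its top at 79.5 mm on both sides. Pressing on through.

>>> {"fn": "arm_command", "kwargs": {
  "deltas": [
    [[0,0,-0.04],[0,0,0]],
    [[0,0,-0.08],[0,0,0]],
    [[0,0,-0.12],[0,0,0]],
    [[0,0,-0.16],[0,0,0]],
    [[0,0,-0.19],[0,0,0]]
  ]
}}

```text
t: 11.7
ee_pos: [0.5471, -0.2868, 0.0568]
tool_rot: [1.925, 2.481, 0.0]
force: [0.9, 0.0, 10.2]
grip_width: 0.0004
finger_force: 5.1
```

>>> {"fn": "arm_command", "kwargs": {
  "deltas": [
    [[0,0,0],[0,0,0]],
    [[0,0,0],[0,0,0]],
    [[0,0,0],[0,0,0]]
  ]
}}

```text
t: 12.0
ee_pos: [0.547, -0.2868, 0.057]
tool_rot: [1.925, 2.481, 0.0]
force: [0.1, 0.4, 9.9]
grip_width: 0.0002
finger_force: 5.1
```

The pod top is at 57 mm under about 10 N, past the catches. Lifting away slowly and then checking.

>>> {"fn": "arm_command", "kwargs": {
  "deltas": [
    [[0,0,0.03],[0,0,0]],
    [[0,0,0.07],[0,0,0]],
    [[0,0,0.2],[0,0,0]],
    [[0,0,0.5],[0,0,0]],
    [[0,0,0.8],[0,0,0]]
  ]
}}

```text
t: 12.5
ee_pos: [0.5459, -0.2862, 0.1529]
tool_rot: [-1.925, -2.481, 0.0]
force: [1.1, -0.2, 0.5]
grip_width: 0.0001
finger_force: 0.0
```

>>> {"fn": "arm_command", "kwargs": {
  "deltas": [
    [[0,0,0.2],[0,0,0]],
    [[0,0,0.4],[0,0,0]],
    [[0,0,0.4],[0,0,0]],
    [[0,0,0.4],[0,0,0]]
  ]
}}

```text
t: 12.9
ee_pos: [0.5464, -0.2864, 0.2004]
tool_rot: [1.925, 2.481, 0.0]
force: [-1.0, 0.7, -1.4]
grip_width: -0.0
finger_force: 0.0
```

```bash
python3 prof.py; python3 top.py; ls pics
```

```text
[ 0.54640789 -0.28644852  0.20042249] [-1.0462032   0.71235074 -1.40950711]
-22 -24 24 [0.072  0.0942 0.0949]
-22 -18 34 [0.0625 0.0632 0.064 ]
-22 -12 63 [0.0626 0.0635 0.0643]
-22 -6 66 [0.0624 0.0635 0.0641]
-22 0 66 [0.0626 0.0635 0.0644]
-22 6 70 [0.0624 0.0633 0.0644]
-22 12 57 [0.062  0.0629 0.0641]
-22 18 33 [0.0453 0.062  0.0639]
-22 24 39 [0.0454 0.0943 0.0955]
22 -24 40 [0.0623 0.0934 0.0957]
22 -18 62 [0.0623 0.0633 0.064 ]
22 -12 67 [0.0625 0.0635 0.0644]
22 -6 60 [0.0628 0.0636 0.0643]
22 0 74 [0.0627 0.0636 0.0645]
22 6 72 [0.0624 0.0635 0.0645]
22 12 72 [0.0622 0.0632 0.0642]
22 18 32 [0.062  0.0633 0.0641]
22 24 18 [0.0939 0.0947 0.0953]
y -36 101 [0.0798 0.0814 0.0824]
y -30 225 [0.0733 0.0765 0.0795]
y -24 240 [0.0638 0.0686 0.0721]
y -18 152 [0.0629 0.0636 0.0646]
y -12 284 [0.063  0.0647 0.25  ]
y -6 675 [0.0637 0.246  0.2526]
y 0 479 [0.0633 0.2369 0.2479]
y 6 1052 [0.064  0.2362 0.2672]
y 12 3996 [0.2104 0.2436 0.2629]
y 18 1997 [0.2649 0.2725 0.2794]
y 24 127 [0.0694 0.0722 0.0751]
y 30 193 [0.0683 0.0795 0.0823]
y 36 234 [0.0663 0.0674 0.0809]
x -30 1669 0.2565
x -20 901 0.2487
x -10 1333 0.2302
x 0 2278 0.2366
x 10 1271 0.2386
x 20 1374 0.2535
x 30 1881 0.2586
crop.png
inm_9.55.png
p_11.15.png
p_12.90.png
side0.png
top0.png
w1.png
w2.png
w3.png
w4.png
w5.png
```

The pod's top is held flat at 63.5 mm, level with the lip undersides, so its underside is at 45.5 mm. Both catch slopes show over its rim and the arm is clear. Handing in.

```bash
python3 -c "
from workcell import bot
print(bot.sign_off())"
```

```text
the job is handed in; nothing more can be done
None
```

The pod is loaded flat under both catches (top measured at 63.5 mm, underside about 45.5 mm), the arm is clear and stayed away from both tins, and I handed the job in at about 13 s; the hand-in returned no verdict.

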